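# Complete the set of three end mills and shut the case

## Task

The black case carries a matched set of three end mills, and two of them already lie in their saddles. Find the one of the same diameter and length among the four on the wooden rack, lay it (do not drop it) in the empty middle saddle, either way round, and shut the lid fully. Leave the other end mills where they lie.

Things in the scene. Friction and masses are not known exactly. Their poses are not given: they have to be found in the camera images.
- mill_a_mid (a point): Centre (on the axis, half-way along) of a bare steel end mill, 30 mm diameter, 135 mm long, lying level on the wooden rack. Its x axis runs along the end mill, plain shank towards -x, spiral flutes towards +x. It can be gripped anywhere as a plain round bar of that diameter; weight about 0.6 kg.
- mill_b_mid (a point): Centre (on the axis, half-way along) of a bare steel end mill, 30 mm diameter, 160 mm long, lying level on the wooden rack. Its x axis runs along the end mill, plain shank towards -x, spiral flutes towards +x. It can be gripped anywhere as a plain round bar of that diameter; weight 0.72 kg.
- mill_c_mid (a point): Centre (on the axis, half-way along) of a bare steel end mill, 30 mm diameter, 110 mm long, lying level on the wooden rack. Its x axis runs along the end mill, plain shank towards -x, spiral flutes towards +x. It can be gripped anywhere as a plain round bar of that diameter; weight 0.49 kg.
- mill_d_mid (a point): Centre (on the axis, half-way along) of a bare steel end mill, 40 mm diameter, 135 mm long, lying level on the wooden rack. Its x axis runs along the end mill, plain shank towards -x, spiral flutes towards +x. It can be gripped anywhere as a plain round bar of that diameter; weight 0.98 kg.
- mill_e_mid (a point): Centre of a bare steel end mill, 30 mm diameter, 135 mm long, already lying in the -x saddle of the case (80 mm from the middle saddle). x axis along it. It stays there.
- mill_f_mid (a point): Centre of a bare steel end mill, 30 mm diameter, 135 mm long, already lying in the +x saddle of the case (80 mm from the middle saddle). x axis along it. It stays there.
- rack: Plywood rack fixed to the bench, 125 x 312 mm, 38 mm high. Origin: centre of its underside. Two notched ribs (12 mm thick, at x = -36 and +36 mm) carry four end mills along its x axis, 78 mm apart along y; between the ribs is free room for fingers down to its 12 mm base board.
- case: Black plastic open-topped transport case fixed to the bench, 226 (x) x 161 (y) x 56 mm (z), walls and floor 6 mm. Origin: centre of its underside; lid hinge along x on its +y side, latches and carrying handle on its -y side. Inside, two white ribs (12 mm thick, at y = -46 and +46 mm, tops 32 mm above the underside) have V notches (36 mm wide, 18 mm deep) forming three saddles at x = -80, 0 and +80 mm, in which end mills lie along y. 149 mm clear between the end walls.
- saddle (a point): Where the centre of a 30 mm end mill comes to lie in the empty middle saddle: 35 mm above the case's underside, 21 mm below its rim. Axes as the case (the end mill lies along y).
- hinge (a point): Middle of the lid's hinge line, on the case's +y upper edge, 56 mm above its underside. Axes as the case; the hinge line is along x.
- lid_edge (a point): Middle of the lid's free edge on its outer face, 161 mm from the hinge. The lid is a 7 mm thick plate, 226 mm wide, with a 70 mm wide thumb lip that stands 10 mm beyond this edge.
- lid (a joint): Lid angle in rad: 0 shut flat on the rim, 1.57 upright, up to 2.0 leaning outwards (+y of the case). The hinge is stiff: the lid stays where it is left and takes about 1 to 3 N at its free edge; it is shut by pushing its outer face over towards the case and down.
Not all that is in view belongs to the job. What is shaped like the part that bears mill_a_mid but yellow is not meant.

How it is judged:
By the outcome, as a careful person would: the job done as asked, in the order asked, and still so for the second after the job is handed in, with the robot touching nothing.
It also fails if it takes over 54 s, if anything falls off the work surface, if the arm or the gripper's body presses on something with over 40 N, if the wrist force passes 120 N, or if a joint passes its speed limit or range.

## Robot

A 7-joint arm with a two-finger parallel gripper is mounted at the origin on the work surface. World frame = base frame: x ahead of the robot, y to its left, z up, the work surface at z = 0. Lengths are in m, angles in degrees, forces in N, time in s.
With the tool pointing down it reaches from about 0.4 to 0.875 m from the base axis. Payload 6.5 kg.
Tool frame: the origin (TCP) lies between the finger pads; the fingertips stand 14 mm ahead of it and the grasp point (between the pads) lies 5 mm behind it; z points along the fingers, y is the line along which they close (so a half turn about z gives the same grasp; the last joint's range is limited). The gripper opens to 88 mm and grips with 3 to 60 N. Pads are 18 mm wide; open, the fingers measure 123 mm over their backs; the gripper's body (75 mm by 187 mm) begins 45 mm behind the grasp point.
Start: joints at [-78.736, 30.733, -0.252, 88.115, 0.149, 61.152, -4.079], TCP at [0.169, 0.628, 0.215] pointing down, gripper open.
Joint ranges: [-154.64, 154.64], [-21.42, 123.67], [-72.66, 72.17], [13.99, 137.28], [-74.86, 254.86], [10.95, 109.41], [-158.01, 158.01]. Speed limits (degrees/s): [136.94, 136.94, 180, 180, 180, 180, 180].

## Interface

Orientations are given as a 3x3 rotation matrix whose columns are the frame's x, y, z axes.
In Python, from bench import arm gives the robot as it stands.
- The arm moves only by the tool send_rows, never from a script. Its argument "moves" is a list that holds one entry, the list of rows, each a list of 7 numbers: the opening, from 0 (shut) to 1 (fully open), then the shift along the tool's x, y, z in mm, then the turn, a rotation vector about the tool's x, y, z in degrees. In form: [[[claw, tx, ty, tz, rx, ry, rz], ...]]. A call has 1 to 10 rows; each row shifts and turns the commanded pose from where the row before left it, along the tool's axes as they then stand; what a row does not reach is not made up. A row lasts 1/8 s, in which the tool goes at most 62.5 mm and 10.7 degrees, less where a joint would pass 70% of its speed; a pose out of reach is approached as far as the arm can. A call with a gripper value outside its range is refused whole. The fingers move at their own pace and stop on an object; "squeeze" is the grip in N (left out, the last holds). Time passes only in rows, so rows that do not move let the fingers close. It gives the time, the measured TCP pose, the force, the opening and the grip force at its end, in the units of the state.
- arm.get_obs(): the state, without advancing time (a new reading comes with each control period).
- arm.capture(name): name is "side" or "top"; returns a dict with "color" (400x640x3 uint8, red, green, blue), "fov_y" (degrees; the focal length in pixels is half the picture's height over the tangent of half this angle, whatever the lens; pixels are square), "cx", "cy" (the principal point, pixels), "R" (3x3) and "t" (3): a world point X has camera coordinates R X + t. Camera axes: x right, y down, z forward; pixel columns grow to the right and rows downward; lengths in m; the calibration is good to about 2 mm. A picture is of the moment at which its call begins. There is no depth.
- arm.sign_off(): hands the job in; it is judged then, once.
The state is a dict: "time": time; "q": joint angles; "joint_vel": joint speeds; "tau": joint torques, N m; "tcp_pos": TCP position; "tool_rot": TCP orientation; "force": force on the tool from outside, world axes, zero at the start; "moment": the same for the moment, N m; "width": opening from 0.0 (shut) to 1.0 (fully open); "finger_force": force on a finger pad.
Only numpy, scipy, OpenCV 4.12 (cv2) and the standard library are available. Lean on these libraries where they do the work, as an engineer would, in place of code of your own. Each camera call takes 0.05 s, during which the arm holds its last target. There are 200 camera calls.

## Working session

There is one attempt and no reset: what is moved stays moved. The work goes in short steps, Python scripts to look and compute and a tool call to move; the robot and the scene stay as the last step left them, time stands still between calls to the robot, and variables do not carry over. Pictures are saved under pics/ and viewed, at most 10 in all, crops included, and the job is handed in when it is done.

Besides the shell and the picture viewer there is one more tool, called as name([rows], argument=value, ...), one row to a line, values as JSON. send_rows: Moves the arm, as the interface text tells. Its arguments: {"type":"object","properties":{"moves":{"type":"array"},"squeeze":{"type":"number"}},"required":["moves"]}

```bash
mkdir -p pics
python3 - <<'E'
from bench import arm
import cv2,pickle
d={}
for n in("side","top"):
    c=arm.capture(n);d[n]=c
    cv2.imwrite(f"pics/{n}0.png",cv2.resize(c["color"][:,:,::-1],(800,500),interpolation=cv2.INTER_CUBIC))
    print(n,c["fov_y"],c["cx"],c["cy"],c["R"],c["t"])
pickle.dump(d,open("c0.pkl","wb"))
o=arm.get_obs();print(o["tool_rot"],o["tcp_pos"],o["time"],o["width"])
E
```

```text
side 46.32753854191097 317.8791572429009 208.9339705394431 [[ 0.8600705  -0.50992769 -0.01588956]
 [-0.31561487 -0.50734598 -0.80186489]
 [ 0.40083161  0.69467532 -0.59729408]] [-0.40929754  0.22302979  1.26689213]
top 55.99106461565375 328.0170238586876 202.5308744318431 [[-9.85670025e-04 -9.99992214e-01  3.82098245e-03]
 [-9.92658662e-01  5.16296218e-04 -1.20948394e-01]
 [ 1.20945479e-01 -3.91214654e-03 -9.92651442e-01]] [0.0177645  0.50830661 1.04673404]
[[-9.65687430e-01  2.59706956e-01 -2.90865002e-04]
 [ 2.59707095e-01  9.65686253e-01 -1.51191455e-03]
 [-1.11770392e-04 -1.53557658e-03 -9.99998815e-01]] [0.16873319 0.62712333 0.21444682] 0.1 0.9990534989796368
```

View pics/side0.png

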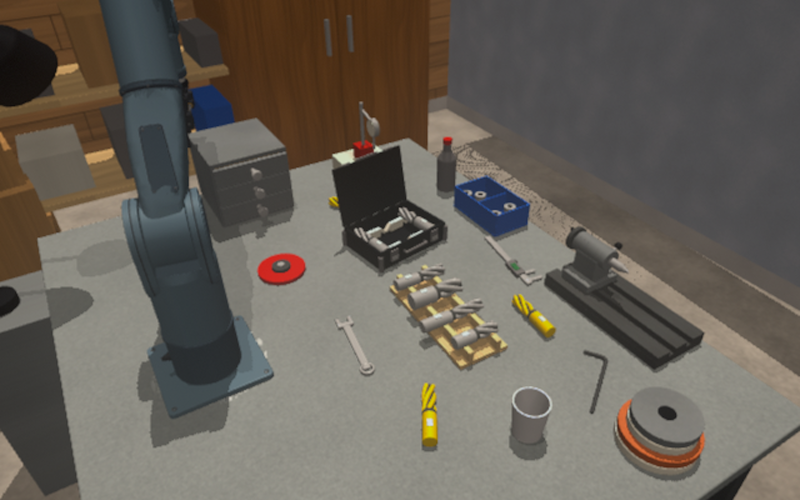

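View pics/top0.png

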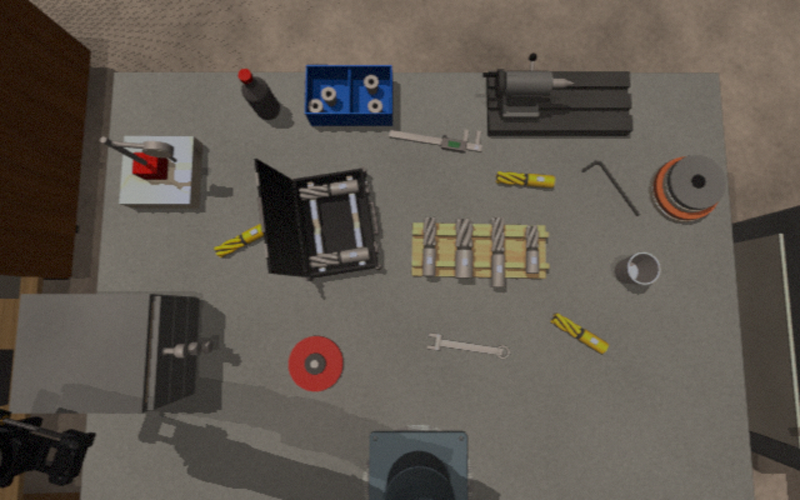

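The side view shows the case with its lid open (about 390,220) and the rack in front of it. In the top view the rack runs from 412 to 548 in columns, with mills at columns 430, 465, 498 and 532. By eye, left to right: the 30 mm × 135 candidate, the thick one, the long one and the short one. I'll check this in an enlarged crop.

Run:
```python
import cv2,pickle
d=pickle.load(open("c0.pkl","rb"))
im=d["top"]["color"][115:240,195:445,::-1]
im=cv2.convertScaleAbs(cv2.resize(im,(800,400),interpolation=cv2.INTER_CUBIC),alpha=1.5)
cv2.imwrite("pics/crop1.png",im)
```

```text
(no output)
```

View pics/crop1.png

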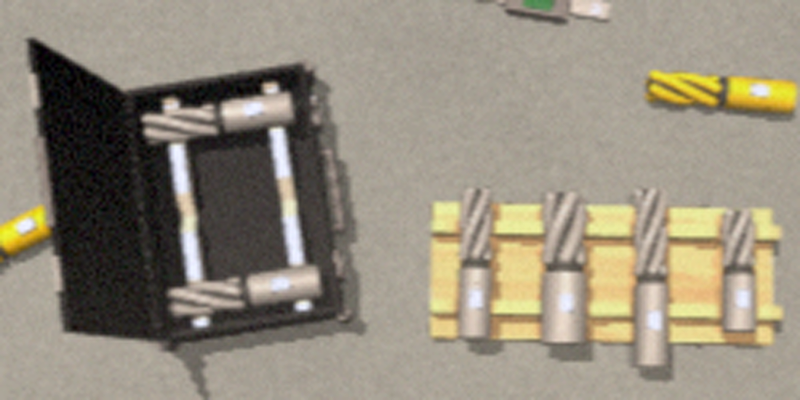

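The crop shows the candidate on the left, running from (477,187) to (475,338). The case mills run from (142,128) to (293,108) and from (170,302) to (318,281). The free saddle lies between them.

```bash
cat > h.py <<'E'
import numpy as np,pickle
def bp(c,u,v,z):
    f=200/np.tan(np.radians(c["fov_y"]/2))
    R=np.array(c["R"]);t=np.array(c["t"])
    d=R.T@np.array([(u-c["cx"])/f,(v-c["cy"])/f,1]);o=-R.T@t
    return o+d*(z-o[2])/d[2]
def pr(c,X):
    f=200/np.tan(np.radians(c["fov_y"]/2))
    p=np.array(c["R"])@X+np.array(c["t"]);return np.array([c["cx"]+f*p[0]/p[2],c["cy"]+f*p[1]/p[2]])
E
python3 - <<'E'
from h import *
np.set_printoptions(precision=4,suppress=True)
d=pickle.load(open("c0.pkl","rb"));T=d["top"]
g=lambda x,y,z:bp(T,195+(x+.5)/3.2-.5,115+(y+.5)/3.2-.5,z)
def seg(n,a,b,z):
    A=g(*a,z);B=g(*b,z);v=A-B;print(n,(A+B)/2,np.linalg.norm(v),np.degrees(np.arctan2(v[1],v[0])));return (A+B)/2
seg("1",(477,187),(475,338),.041)
seg("1w",(460,300),(491,300),.041)
seg("2",(565,192),(565,343),.048)
seg("2w",(544,310),(587,310),.048)
seg("3",(650,188),(652,366),.041)
seg("3w",(635,320),(668,320),.041)
seg("4",(739,210),(739,331),.041)
f=seg("f",(142,128),(293,108),.035);e=seg("e",(170,302),(318,281),.035)
print("dist",f-e,np.linalg.norm(f-e),"mid",(e+f)/2,np.degrees(np.arctan2(*(f-e)[1::-1])))
for n,p in dict(tl=(127,95),tr=(305,65),br=(345,315),bl=(160,340)).items(): print(n,g(*p,.056))
for p in [(431,202),(773,208),(431,340),(773,343)]: print("rack",g(*p,.038))
# lid top corners in image: solve angle
for p in [(30,40),(66,330)]: print("lid z=.2",g(*p,.2), "z=.21",g(*p,.21))
E
```

```text
1 [ 0.5243 -0.0264  0.041 ] 0.13542193361473007 -1.091880027603708
1w [ 0.4903 -0.0257  0.041 ] 0.027439238200917336 89.966736491124
2 [ 0.5189 -0.1045  0.048 ] 0.13441986046328486 -0.8525503599588626
2w [ 0.4807 -0.1044  0.048 ] 0.03779292411411488 89.96489986522336
3 [ 0.5114 -0.1816  0.041 ] 0.1592444564969096 -0.7089512618241997
3w [ 0.4724 -0.1812  0.041 ] 0.02918331139608911 89.96306694237154
4 [ 0.5168 -0.26    0.041 ] 0.10846647287402904 -1.8550261597394924
f [0.6569 0.2067 0.035 ] 0.13758773482637868 97.75294412010443
e [0.4987 0.18   0.035 ] 0.13266416466262942 98.11997606683843
dist [0.1582 0.0267 0.    ] 0.16043222665707454 mid [0.5778 0.1934 0.035 ] 9.593769594843932
tl [0.6723 0.2841 0.056 ]
tr [0.6998 0.126  0.056 ]
br [0.4756 0.0887 0.056 ]
bl [0.454  0.2491 0.056 ]
rack [0.5789 0.0135 0.038 ]
rack [ 0.5734 -0.2931  0.038 ]
rack [0.4551 0.0137 0.038 ]
rack [ 0.4522 -0.2888  0.038 ]
lid z=.2 [0.6753 0.3239 0.2   ] z=.21 [0.672  0.3205 0.21  ]
lid z=.2 [0.451  0.2883 0.2   ] z=.21 [0.4502 0.2853 0.21  ]
```

send_rows([
  [[1,0,0,-50,0,0,-7],[1,0,0,-50,0,0,-7],[0.6,0,0,-50,0,0,0],[0.6,-20,-40,0,0,0,0],[0.6,-28,-50,0,0,0,0],[0.6,-28,-50,0,0,0,0],[0.6,-28,-50,0,0,0,0],[0.6,-28,-50,0,0,0,0],[0.6,-28,-50,0,0,0,0],[0.6,-28,-50,0,0,0,0]],
], squeeze=30)

```text
time: 1.35
tcp_pos: [0.3511, 0.2823, 0.3651]
tool_rot: [[-1.0, 0.018, -0.0], [0.018, 1.0, -0.0], [0.0, -0.0, -1.0]]
force: [0.4, -0.1, 0.7]
width: 0.6
finger_force: 0.0
```

send_rows([
  [[0.6,-30,-51,0,0,0,0],[0.6,-30,-51,0,0,0,0],[0.6,-30,-51,0,0,0,0],[0.6,-30,-51,0,0,0,0],[0.6,-30,-51,0,0,0,0],[0.6,-28,-50,0,0,0,0],[0.6,0,0,60,0,0,0],[0.6,0,0,60,0,0,0],[0.6,0,0,60,0,0,0],[0.6,0,0,60,0,0,0]],
])

```text
time: 2.6
tcp_pos: [0.5227, -0.0238, 0.1234]
tool_rot: [[-1.0, 0.018, 0.0], [0.018, 1.0, 0.0], [-0.0, 0.0, -1.0]]
force: [-0.4, 0.1, -0.3]
width: 0.601
finger_force: 0.0
```

send_rows([
  [[0.6,-1,-2,40,0,0,0],[0.6,0,0,30,0,0,0],[0.6,0,0,17,0,0,0],[0.6,0,0,0,0,0,0],[0.2,0,0,0,0,0,0],[0.2,0,0,0,0,0,0],[0.2,0,0,0,0,0,0],[0.2,0,0,0,0,0,0],[0.2,0,0,0,0,0,0]],
], squeeze=40)

```text
time: 3.72
tcp_pos: [0.524, -0.0259, 0.0384]
tool_rot: [[-1.0, 0.018, 0.0], [0.018, 1.0, 0.0], [-0.0, 0.0, -1.0]]
force: [-0.4, -0.5, -0.3]
width: 0.204
finger_force: 0.0
```

The opening went to 18 mm with no grip force, so the fingers missed the mill. I'll look before doing anything else.

Run:
```python
from bench import arm
from h import *
import cv2,pickle
d={n:arm.capture(n) for n in("side","top")}
pickle.dump(d,open("c1.pkl","wb"))
o=arm.get_obs();print(o["tcp_pos"],o["width"],o["finger_force"],o["force"])
for n in d: print(n,pr(d[n],np.array(o["tcp_pos"])))
a=cv2.resize(d["side"]["color"][170:300,290:420,::-1],(400,400),interpolation=cv2.INTER_CUBIC)
b=cv2.resize(d["top"]["color"][140:270,315:445,::-1],(400,400),interpolation=cv2.INTER_CUBIC)
cv2.imwrite("pics/p2.png",cv2.convertScaleAbs(np.hstack([a,b]),alpha=1.4))
```

```text
[ 0.52385669 -0.02593037  0.03824984] 0.19905425630867027 0.0 [0.35623985 0.83516106 0.00290911]
side [335.41527507 222.01250749]
top [343.21846503 196.79621572]
```

View pics/p2.png

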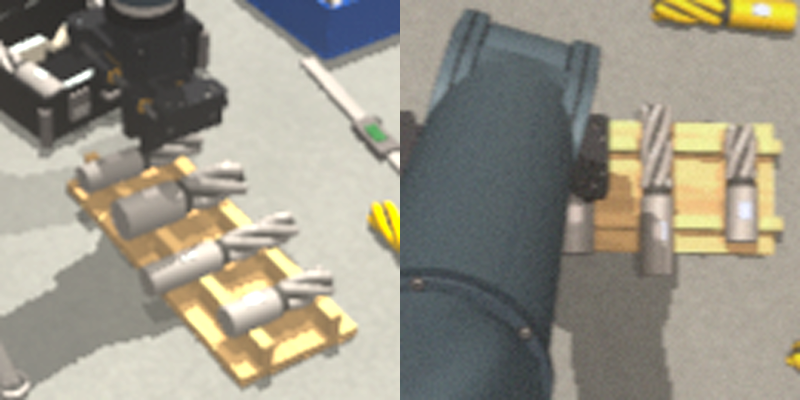

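The crop's left half (side view) shows mill 1 at about (130,165), apparently with no finger in front of it. I'll project the expected gripper points onto an enlarged crop.

Run:
```python
from h import *
import cv2
c=pickle.load(open("c1.pkl","rb"))["side"]
im=cv2.convertScaleAbs(cv2.resize(c["color"][150:250,260:400,::-1],None,fx=5.7,fy=5.7,interpolation=cv2.INTER_CUBIC),alpha=2.2)
def P(X,col):
    p=(pr(c,np.array(X))+.5-[260,150])*5.7;cv2.circle(im,tuple(int(v) for v in p),3,col,-1)
P((.524,-.026,.038),(0,0,255)); P((.524,-.026,.024),(255,0,255))
for x in(-.0375,.0375):
  for y in(-.0935,.0935): P((.524+x,-.026+y,.088),(0,255,0))
for x in(-.067,.067):P((.524+x,-.026,.041),(255,255,0))
cv2.imwrite("pics/p3.png",im)
```

```text
(no output)
```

View pics/p3.png

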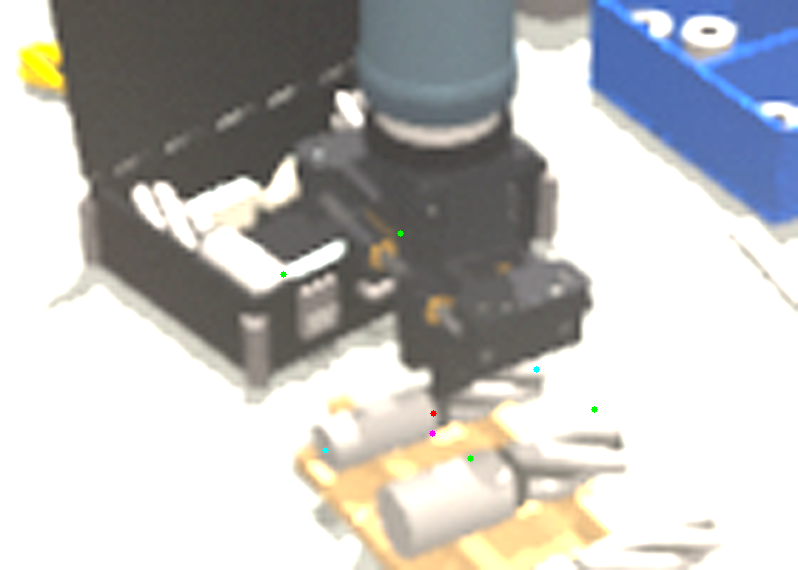

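The overlay puts the gripper body clearly higher than its expected position (green dots). The mills match well. So the tool seems to stand higher than reported, or is shifted. I'll lift it to where the fingertips can be seen and measure them.

send_rows([
  [[0.2,0,0,-40,0,0,0],[0.6,0,0,-40,0,0,0],[0.6,0,0,-20,0,0,0],[0.6,0,0,0,0,0,0],[0.6,0,0,0,0,0,0]],
])

```text
time: 4.45
tcp_pos: [0.5232, -0.0258, 0.1373]
tool_rot: [[-1.0, 0.018, -0.001], [0.018, 1.0, -0.0], [0.001, -0.0, -1.0]]
force: [-0.8, -0.2, -0.3]
width: 0.6
finger_force: 0.0
```

Run:
```python
from bench import arm
from h import *
import cv2
c=arm.capture("side");o=arm.get_obs();p0=np.array(o["tcp_pos"]);print(p0,o["q"],o["width"])
pickle.dump((c,o),open("c2.pkl","wb"))
q=pr(c,p0);x0,y0=int(q[0])-60,int(q[1])-55;print(q,x0,y0)
im=cv2.convertScaleAbs(cv2.resize(c["color"][y0:y0+100,x0:x0+130,::-1],None,fx=6,fy=6,interpolation=cv2.INTER_CUBIC),alpha=2)
def P(X,col):
    p=(pr(c,np.array(X))+.5-[x0,y0])*6;cv2.circle(im,tuple(int(v) for v in p),3,col,-1)
P(p0,(0,0,255))
for s in(-1,1):
  for t in(.009,-.009): P(p0+[t,s*.027,-.014],(255,0,255))
for x in(-.067,.067):P((.524+x,-.026,.041),(255,255,0))
cv2.imwrite("pics/p4.png",im)
```

```text
[ 0.52299448 -0.02589874  0.13705637] [-21.71575306  26.24184442  25.01476211 112.08716995 -15.31785972
  44.99456664 100.92929417] 0.5973565908315263
[335.3807827  195.76067773] 275 140
```

View pics/p4.png

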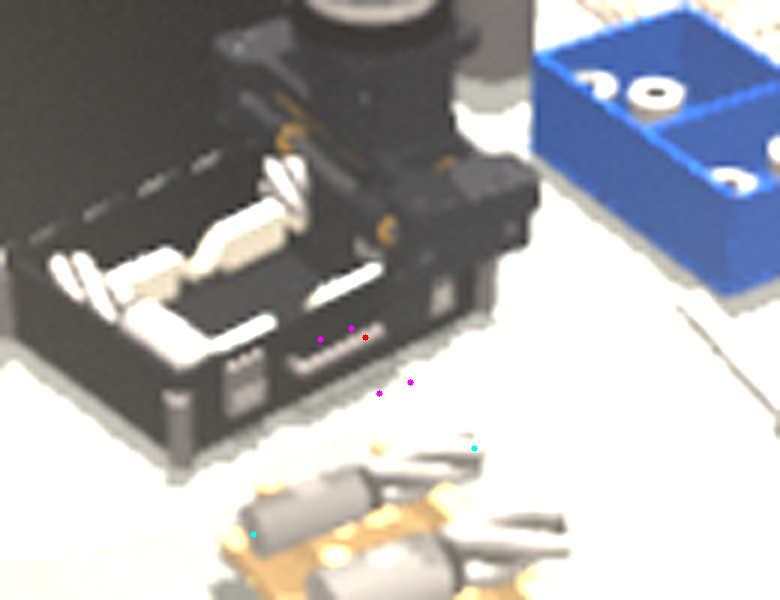

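The projected TCP at (365,337) shows bare case behind it, with no finger. I'll compare against the first side picture, where the gripper was elsewhere, to isolate the gripper.

Run:
```python
from h import *
import cv2
c,o=pickle.load(open("c2.pkl","rb"));a=pickle.load(open("c0.pkl","rb"))["side"]["color"]
x0,y0=275,140
m=(cv2.absdiff(c["color"],a).max(2)>14)[y0:y0+100,x0:x0+130]
b=c["color"][y0:y0+100,x0:x0+130,::-1]
g=(255*(b/255.)**.45).astype(np.uint8)
l=cv2.resize(g,None,fx=6,fy=6,interpolation=cv2.INTER_CUBIC)
k,_=cv2.findContours(cv2.resize(m.astype(np.uint8),None,fx=6,fy=6,interpolation=cv2.INTER_NEAREST),cv2.RETR_LIST,cv2.CHAIN_APPROX_NONE)
cv2.drawContours(l,[q for q in k if len(q)>60],-1,(0,0,255),1)
cv2.imwrite("pics/p5.png",l)
```

```text
(no output)
```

View pics/p5.png

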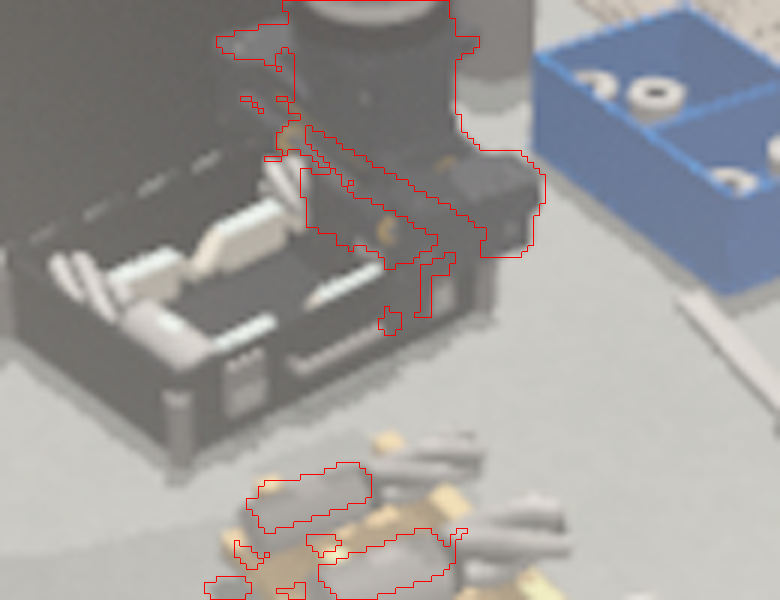

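The difference outlines the near finger at about (390–430, 250–325), roughly 70 crop px above where it should be. In the top view the body's end back-projects to x 0.523, y −0.121, as expected. So the tool stands about 40 mm higher than reported, with x and y right. That also explains why the close caught nothing. I'll go down in steps and watch the force.

send_rows([
  [[0.6,1,0,50,0,0,0],[0.6,0,0,40,0,0,0],[0.6,0,0,15,0,0,0],[0.6,0,0,10,0,0,0],[0.6,0,0,5,0,0,0],[0.6,0,0,0,0,0,0]],
])

```text
time: 5.25
tcp_pos: [0.5234, -0.026, 0.0188]
tool_rot: [[-1.0, 0.018, 0.001], [0.018, 1.0, 0.0], [-0.001, 0.0, -1.0]]
force: [0.3, -1.7, -0.0]
width: 0.6
finger_force: 0.0
```

There's no contact even with the tips reported at 5 mm, below the 12 mm base board, so the height bias is real. I'll go on down.

send_rows([
  [[0.6,0,0,8,0,0,0],[0.6,0,0,6,0,0,0],[0.6,0,0,0,0,0,0],[0.6,0,0,0,0,0,0]],
])

```text
time: 5.75
tcp_pos: [0.5229, -0.026, 0.0043]
tool_rot: [[-1.0, 0.018, -0.0], [0.018, 1.0, -0.0], [0.0, -0.0, -1.0]]
force: [0.2, -0.2, 1.3]
width: 0.606
finger_force: 0.0
```

Run:
```python
from bench import arm
from h import *
import cv2
c=arm.capture("side");o=arm.get_obs();p0=np.array(o["tcp_pos"]);print(p0,o["force"],o["width"])
pickle.dump((c,o),open("c3.pkl","wb"))
q=pr(c,p0);x0,y0=290,190
b=cv2.resize(c["color"][y0:y0+60,x0:x0+80,::-1],None,fx=10,fy=10,interpolation=cv2.INTER_CUBIC)
im=(255*(b/255.)**.5).astype(np.uint8)
def P(X,col):
    p=(pr(c,np.array(X))+.5-[x0,y0])*10;cv2.circle(im,tuple(int(v) for v in p),3,col,-1)
# finger outer-face tips on -y side, for several true TCP heights
for z in (.01,.03,.05): P((p0[0],p0[1]-.043,z),(0,0,255))
for x in(-.067,.067):P((.524+x,-.026,.041),(255,255,0))
cv2.imwrite("pics/p6.png",im)
```

```text
[ 0.52302752 -0.02603084  0.00435177] [ 0.71441466 -0.57608097  0.78337075] 0.5986545815682098
```

View pics/p6.png

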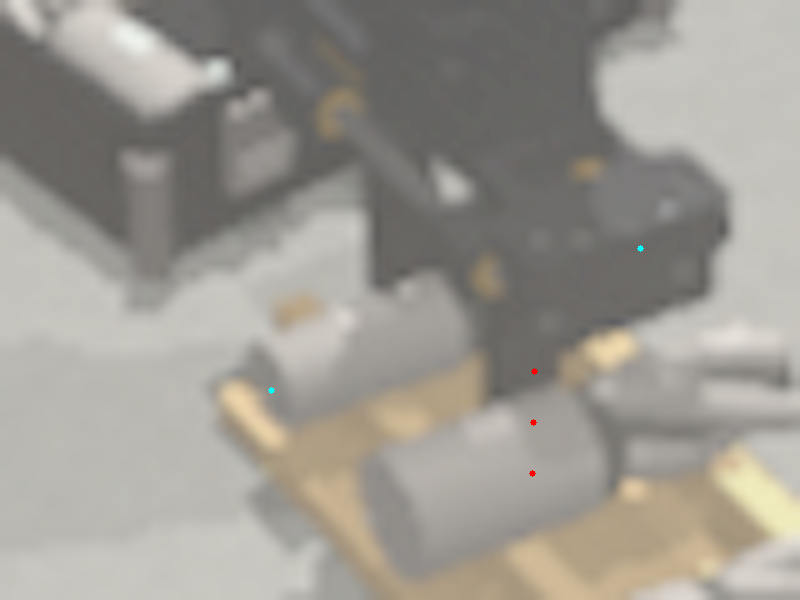

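The picture shows the near finger at (485–550, 300–395) in front of mill 1 and the far finger at (370–400, 170–290) behind it. The gripper is straddling the mill, so I'll close it.

send_rows([
  [[0.2,0,0,0,0,0,0],[0.2,0,0,0,0,0,0],[0.2,0,0,0,0,0,0],[0.2,0,0,0,0,0,0],[0.2,0,0,0,0,0,0]],
], squeeze=45)

```text
time: 6.42
tcp_pos: [0.523, -0.0258, 0.0043]
tool_rot: [[-1.0, 0.018, 0.0], [0.018, 1.0, 0.0], [-0.0, 0.0, -1.0]]
force: [0.4, 0.9, 0.3]
width: 0.33
finger_force: 45.0
```

It's gripped: the opening is 29 mm at 45 N. Now lift and turn to the case's heading.

send_rows([
  [[0.2,0,0,-20,0,0,0],[0.2,0,0,-40,0,0,0],[0.2,0,0,-50,0,0,10],[0.2,0,0,-40,0,0,10],[0.2,0,0,0,0,0,10],[0.2,0,0,0,0,0,10],[0.2,0,0,0,0,0,10],[0.2,0,0,0,0,0,10],[0.2,0,0,0,0,0,10],[0.2,0,0,0,0,0,10]],
])

```text
time: 7.68
tcp_pos: [0.5216, -0.0258, 0.1534]
tool_rot: [[-0.15, 0.989, -0.002], [0.989, 0.15, -0.0], [0.0, -0.002, -1.0]]
force: [-0.2, -0.5, -6.0]
width: 0.326
finger_force: 45.0
```

send_rows([
  [[0.2,30,12,0,0,0,0],[0.2,40,18,0,0,0,0],[0.2,40,18,0,0,0,0],[0.2,40,18,0,0,0,0],[0.2,38,15,0,0,0,0],[0.2,15,7,0,0,0,0],[0.2,0,0,0,0,0,0],[0.2,0,0,0,0,0,0]],
])

```text
time: 8.68
tcp_pos: [0.5778, 0.1858, 0.154]
tool_rot: [[-0.153, 0.988, -0.001], [0.988, 0.153, -0.002], [-0.001, -0.001, -1.0]]
force: [-0.6, -0.2, -5.4]
width: 0.33
finger_force: 45.0
```

send_rows([
  [[0.2,1,0,50,0,0,0],[0.2,1,0,40,0,0,0],[0.2,0,0,10,0,0,0],[0.2,0,0,0,0,0,0]],
])

```text
time: 9.18
tcp_pos: [0.5784, 0.1889, 0.0548]
tool_rot: [[-0.154, 0.988, 0.0], [0.988, 0.154, -0.001], [-0.001, 0.0, -1.0]]
force: [0.0, 0.7, -5.2]
width: 0.332
finger_force: 45.0
```

Run:
```python
from bench import arm
from h import *
import cv2
S=arm.capture("side");T=arm.capture("top");o=arm.get_obs();p0=np.array(o["tcp_pos"]);print(p0,o["force"])
pickle.dump((S,T,o),open("c4.pkl","wb"))
ax=p0[2]+.0367;C=p0+[.0,.0,.0]
a=np.radians(98.8);v=np.array([np.cos(a),np.sin(a),0]);w=np.array([v[1],-v[0],0])
out=[]
for c,x0,y0 in((S,255,130),(T,190,120)):
    b=cv2.resize(c["color"][y0:y0+100,x0:x0+(120),::-1],(480,400),interpolation=cv2.INTER_CUBIC) 
    im=(255*(b/255.)**.5).astype(np.uint8)
    def P(X,col):
        p=(pr(c,np.array(X))+.5-[x0,y0])*4;cv2.circle(im,tuple(int(t) for t in p),2,col,-1)
    for s in(-1,1):
        P([*(p0+s*.0675*v)[:2],ax],(0,0,255))                # expected mill ends
        P([*(np.array([.578,.188,0])+s*.0745*v)[:2],.056],(0,255,0)) # inner wall rim
        P([*(np.array([.578,.188,0])+s*.046*v)[:2],.014],(255,0,255))# notch bottoms
    out.append(im[:,:400])
cv2.imwrite("pics/p7.png",np.hstack(out))
```

```text
[0.57944077 0.18979431 0.05605411] [ 0.39408907 -0.28905197 -5.61554768]
```

View pics/p7.png

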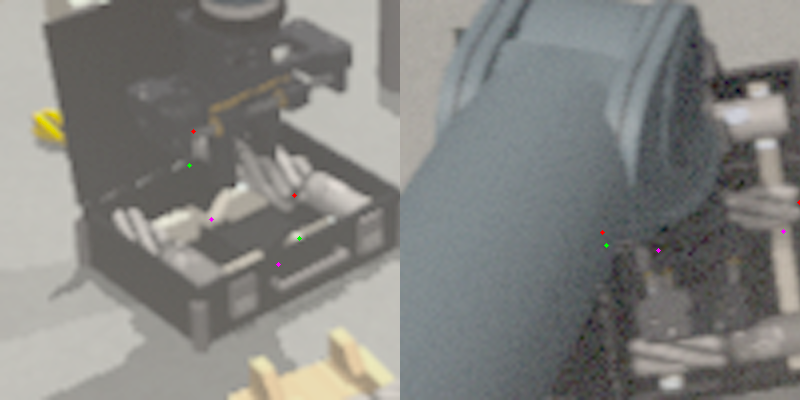

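In the left half, the near rib's notch gap is centred at (281,246), where (278,244) was predicted. The far notch also agrees, and the mill's flute end at (290,200) matches its expected point at (294,195). The mill is lined up, so I'll lower it.

send_rows([
  [[0.2,-1,0,25,0,0,0],[0.2,0,0,15,0,0,0],[0.2,0,0,8,0,0,0],[0.2,0,0,4,0,0,0],[0.2,0,0,0,0,0,0]],
])

```text
time: 9.9
tcp_pos: [0.5783, 0.1893, 0.0025]
tool_rot: [[-0.156, 0.988, 0.0], [0.988, 0.156, 0.0], [-0.0, 0.0, -1.0]]
force: [0.0, 0.3, -4.8]
width: 0.325
finger_force: 45.0
```

send_rows([
  [[0.2,0,0,2,0,0,0],[0.2,0,0,2,0,0,0],[0.2,0,0,0,0,0,0]],
])

```text
time: 10.28
tcp_pos: [0.5783, 0.1893, -0.001]
tool_rot: [[-0.155, 0.988, 0.0], [0.988, 0.155, 0.001], [0.001, 0.0, -1.0]]
force: [-3.4, 0.1, 2.7]
width: 0.328
finger_force: 45.0
```

Contact: the vertical force turned positive, and there's a −x side force from the notch flank. I'll ease 1 mm towards −x and down a little.

send_rows([
  [[0.2,0,-1,0,0,0,0],[0.2,0,0,1,0,0,0],[0.2,0,0,0,0,0,0]],
])

```text
time: 10.65
tcp_pos: [0.5777, 0.1892, -0.0017]
tool_rot: [[-0.156, 0.988, 0.001], [0.988, 0.156, 0.001], [0.001, 0.001, -1.0]]
force: [-4.0, -0.3, 8.7]
width: 0.33
finger_force: 45.0
```

send_rows([
  [[0.2,0,-1,0,0,0,0],[0.2,0,0,0,0,0,0]],
])

```text
time: 10.9
tcp_pos: [0.5776, 0.1892, -0.0017]
tool_rot: [[-0.156, 0.988, 0.003], [0.988, 0.156, 0.001], [0.0, 0.003, -1.0]]
force: [0.4, 1.3, 6.8]
width: 0.327
finger_force: 45.0
```

Seated, with the side force gone. Open to about 50 mm, then rise clear.

send_rows([
  [[0.45,0,0,0,0,0,0],[0.58,0,0,0,0,0,0],[0.58,0,0,0,0,0,0],[0.58,0,0,0,0,0,0],[0.58,0,0,-20,0,0,0],[0.58,0,0,-40,0,0,0],[0.58,0,0,-60,0,0,0],[0.58,0,0,-60,0,0,0],[0.58,0,0,-60,0,0,0],[0.2,0,0,-60,0,0,0]],
])

```text
time: 12.15
tcp_pos: [0.5758, 0.1884, 0.3006]
tool_rot: [[-0.155, 0.988, 0.001], [0.988, 0.155, 0.001], [0.001, 0.001, -1.0]]
force: [1.0, 1.1, -0.1]
width: 0.491
finger_force: 0.0
```

The mill is released and the gripper is up. Next, go over the lid and down behind it with the fingers shut.

send_rows([
  [[0,40,0,0,0,0,0],[0,60,0,0,0,0,0],[0,60,0,0,0,0,0],[0,0,0,0,0,0,0],[0,0,0,50,0,0,0],[0,0,0,50,0,0,0],[0,0,0,30,0,0,0],[0,0,0,15,0,0,0],[0,0,0,0,0,0,0]],
])

```text
time: 13.28
tcp_pos: [0.5513, 0.3464, 0.1526]
tool_rot: [[-0.155, 0.988, -0.0], [0.988, 0.155, -0.0], [-0.0, -0.0, -1.0]]
force: [-0.5, 0.4, 0.1]
width: 0.007
finger_force: 0.0
```

Run:
```python
from bench import arm
from h import *
import cv2
S=arm.capture("side");T=arm.capture("top")
pickle.dump((S,T),open("c5.pkl","wb"))
a=S["color"][95:225,240:370,::-1];b=T["color"][110:240,185:315,::-1]
im=(255*(np.hstack([cv2.resize(q,(400,400),interpolation=cv2.INTER_CUBIC) for q in(a,b)])/255.)**.5).astype(np.uint8)
cv2.imwrite("pics/p8.png",im)
```

```text
(no output)
```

View pics/p8.png

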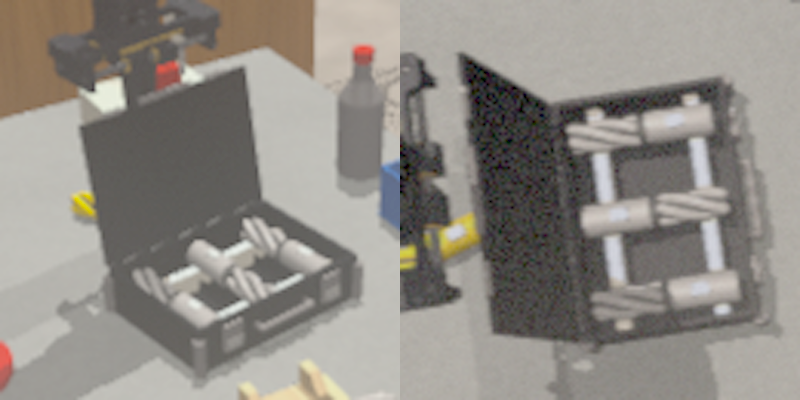

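The new mill lies in the middle saddle between the two others, seated in both ribs. The gripper hangs behind the lid with the fingers below its top edge. Now push the lid over along its arc.

send_rows([
  [[0,-25,0,0,0,0,0],[0,-10,0,0,0,0,0],[0,-14,0,-3,0,0,0],[0,-14,0,-3,0,0,0],[0,-17,0,1,0,0,0],[0,-17,0,2,0,0,0],[0,-16,0,5,0,0,0],[0,-16,0,6,0,0,0]],
])

```text
time: 14.38
tcp_pos: [0.5714, 0.2183, 0.1437]
tool_rot: [[-0.155, 0.988, -0.0], [0.988, 0.155, -0.0], [-0.0, -0.0, -1.0]]
force: [-0.1, 2.7, -0.8]
width: 0.004
finger_force: 1.0
```

send_rows([
  [[0,-14,0,8,0,0,0],[0,-14,0,10,0,0,0],[0,-11,0,12,0,0,0],[0,-11,0,14,0,0,0],[0,-8,0,15,0,0,0],[0,-7,0,15,0,0,0],[0,-3,0,12,0,0,0],[0,-3,0,10,0,0,0]],
])

```text
time: 15.38
tcp_pos: [0.5823, 0.1493, 0.0474]
tool_rot: [[-0.156, 0.988, -0.0], [0.988, 0.156, -0.0], [-0.0, -0.0, -1.0]]
force: [-0.2, 1.4, 1.4]
width: 0.002
finger_force: 0.5
```

Following the lid with light contact. Now press down to shut.

send_rows([
  [[0,0,0,5,0,0,0],[0,0,0,4,0,0,0],[0,0,0,2,0,0,0],[0,0,0,0,0,0,0]],
])

```text
time: 15.88
tcp_pos: [0.5825, 0.1492, 0.0398]
tool_rot: [[-0.155, 0.988, -0.0], [0.988, 0.155, 0.002], [0.002, -0.0, -1.0]]
force: [-8.4, -2.2, 25.2]
width: 0.003
finger_force: 12.5
```

A firm stop at 25 N, far above the hinge's 1–3 N and at the height expected for a shut lid. Lift away and check numerically.

send_rows([
  [[0,0,0,-10,0,0,0],[0,0,0,-40,0,0,0],[0,0,0,-60,0,0,0],[0,0,0,-60,0,0,0],[0,-20,-60,0,0,0,0],[0,-20,-60,0,0,0,0],[0,-20,-60,0,0,0,0],[0,-20,-50,0,0,0,0],[0,-20,0,0,0,0,0],[0,0,0,0,0,0,0]],
])

```text
time: 17.12
tcp_pos: [0.3729, 0.0159, 0.2076]
tool_rot: [[-0.154, 0.988, 0.001], [0.988, 0.154, 0.002], [0.002, 0.001, -1.0]]
force: [0.3, 0.6, 0.3]
width: 0.006
finger_force: 0.0
```

Run:
```python
from bench import arm
from h import *
import cv2
o=arm.get_obs();print(o["tcp_pos"],o["force"],o["time"])
T=arm.capture("top");S=arm.capture("side");T0=pickle.load(open("c5.pkl","rb"))
a=np.radians(98.8);v=np.array([np.cos(a),np.sin(a),0]);w=np.array([v[1],-v[0],0]);C=np.array([.578,.188,0])
# side view: profile along vertical-ish line of lid surface z=.063 from hinge to free edge (v), at several w
for n,c in(("side",S),("top",T)):
  for x in(-.08,0,.08):
    r=[]
    for y in np.arange(-.10,.12,.01):
        p=pr(c,C+x*w+y*v+[0,0,.063]);u,k=np.round(p).astype(int);r.append(int(c["color"][k,u].mean()))
    print(n,x,r)
# upright lid gone? sample where the lid stood
for z in(.1,.15,.2): print("lid was",z,[S["color"][tuple(np.round(pr(S,C+x*w+(.085+.25*(z-.056))*v+[0,0,z])).astype(int)[::-1])].tolist() for x in(-.08,0,.08)])
# rack mills unchanged
d=pickle.load(open("c0.pkl","rb"))["side"]["color"];print("rack diff",np.abs(d.astype(int)-S["color"]).max(2)[225:290,335:405].mean())
```

```text
[0.3728581  0.01592253 0.20757781] [0.26564979 0.57214863 0.32825269] 17.125
side -0.08 [62, 111, 46, 45, 44, 47, 49, 48, 50, 47, 48, 49, 48, 47, 47, 47, 46, 42, 39, 40, 40, 39]
side 0 [39, 97, 58, 46, 44, 47, 48, 49, 48, 48, 48, 48, 48, 48, 46, 47, 43, 43, 82, 140, 140, 140]
side 0.08 [40, 108, 46, 46, 46, 45, 49, 49, 48, 48, 48, 48, 48, 48, 48, 47, 46, 44, 105, 140, 139, 139]
top -0.08 [74, 88, 52, 45, 36, 34, 32, 25, 30, 27, 27, 28, 32, 31, 27, 38, 43, 43, 99, 107, 111, 109]
top 0 [69, 64, 46, 38, 43, 31, 27, 26, 28, 30, 27, 23, 30, 27, 28, 25, 41, 41, 54, 105, 105, 108]
top 0.08 [88, 73, 40, 37, 37, 25, 30, 22, 30, 28, 27, 26, 29, 25, 23, 27, 39, 43, 61, 115, 110, 105]
lid was 0.1 [[41, 40, 38], [146, 144, 135], [143, 142, 132]]
lid was 0.15 [[38, 37, 36], [49, 43, 37], [56, 55, 55]]
lid was 0.2 [[36, 35, 33], [125, 107, 92], [152, 151, 141]]
rack diff 4.673406593406593
```

```bash
python3 -c "
from bench import arm
print(arm.sign_off())"
```

```text
the job is handed in; nothing more can be done
None
```

The 30 mm × 135 mm end mill lies in the middle saddle, the lid is pressed shut to a firm 25 N stop, the other mills were left where they lay, and the job was handed in at about 17 s of the 54 s allowed; the first grasp closed on nothing because the tool stood about 40 mm higher than reported, which I corrected for.

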